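# Start the nail lamp on its gentle setting

### The arm

A 6-joint arm with a two-finger parallel gripper is mounted at the origin on the work surface. World frame = base frame: x ahead of the robot, y to its left, z up, the work surface at z = 0. Lengths are in mm, angles in rad, forces in N, time in s.
With the tool pointing down it reaches from about 350 to 875 mm from the base axis. Payload 4.2 kg.
Tool frame: the origin (TCP) lies on the centre line of the jaws, within the pads' length; the fingertips stand 25 mm ahead of it and the grasp point (between the pads) lies 6 mm ahead of it; z points along the fingers, y is the direction in which the jaws open and shut (so a half turn about z gives the same grasp; the last joint's range is limited). The gripper opens to 85 mm and grips with 20 to 120 N. Pads are 22 mm wide; open, the fingers measure 114 mm over their backs; the gripper's body (76 mm by 85 mm) begins 54 mm behind the grasp point. The pads swing forward as they close: fully open they stand 13 mm farther back than shut.
Start: joints at [1.593, 0.385, 0.008, 0, -1.194, -0.259], TCP at [146.589, 607.545, 256.312] pointing down, gripper open.
Joint ranges: [-3.14, 3.14], [-1.21, 2.06], [-1.07, 1.41], [-3.16, 2.05], [-2.99, -0.16], [-3.1, 3.1]. Speed limits (rad/s): [2.79, 2.79, 3.14, 3.14, 3.14, 3.14].

### API

Orientations are given as a unit quaternion [x, y, z, w].
In Python, from bench import arm gives the robot as it stands.
- The arm moves only by the tool drive_tool, never from a script. Its argument "plan" is a list of rows, each a list of 2 entries, a list of its own where there are three numbers: the shift along the tool's x, y, z in m, then the turn about the tool's z in degrees. A call has 1 to 12 rows; each row shifts and turns the commanded pose from where the row before left it, along the tool's axes as they then stand; what a row does not reach is not made up. A row lasts 1/8 s, in which the tool goes at most 62.5 mm and 10.7 degrees, less where a joint would pass 70% of its speed; a pose out of reach is approached as far as the arm can. A call with a gripper value outside its range is refused whole. "fingers" is the closure, from -1 (fully open) to 1 (shut), so that 0 is half open, set as the call begins (left out, the last holds). The fingers move at their own pace and stop on an object; the grip force is fixed at half the most. Time passes only in rows, so rows that do not move let the fingers close. It gives the time, the measured TCP pose, the force and the opening at its end, in the units of the state.
- arm.read_state(): the state, without advancing time (a new reading comes with each control period).
- arm.get_image(name): name is "scene" or "top"; returns a dict with "image" (384x512x3 uint8, red, green, blue), "K" (3x3 intrinsics, pixels), "R" (3x3) and "t" (3): a world point X has camera coordinates R X + t. Camera axes: x right, y down, z forward; pixel columns grow to the right and rows downward; lengths in mm; the calibration is good to about 2 mm. A picture is of the moment at which its call begins. There is no depth.
- arm.job_done(): hands the job in, once; it reports no verdict.
The state is a dict: "clock": time; "joints": joint angles; "joint_vel": joint speeds; "joint_efforts": joint torques, N m; "position": TCP position; "ee_rot": TCP orientation; "contact_force": force on the tool from outside, world axes, zero at the start; "wrist_torque": the same for the moment, N m; "gripper_width": finger opening in mm.
Only numpy, scipy, OpenCV 4.12 (cv2) and the standard library are available. Lean on these libraries where they do the work, as an engineer would, in place of code of your own. Each camera call takes 0.05 s, during which the arm holds its last target.

### The job

Start the nail curing lamp on its gentle heat. With light fingertip presses, first press in the round power key, then the bar-shaped gentle-heat key (both stay down), then tap the middle one of the three small timer keys and let it come back up. The outer two timer keys must not be pressed, nothing is to be picked up, and the caddy, its door, the compact mirror, the perfume bottle and the bangle stay as they are.

Things in the scene. Friction and masses are not known exactly. Their poses are not given: they have to be found in the camera images.
- lamp: White nail curing lamp, 180 x 180 x 85 mm, fixed, on a tile whose top is 130 mm above the work surface. Origin: centre of its underside, z up. Its hand opening (-x side) faces roughly towards the robot; +y is left seen from there. The flat deck 85 mm up carries five dark grey keys, 8.5 mm proud, each going straight down 4.5 mm to a stop; its soft rubber top then gives 2.5 mm (2.5 to 10 N). Key offsets below are in the lamp's x, y.
- power_key_top (a point): Centre of the top face of the power key: round, 22 mm diameter, the biggest round key, front left on the deck, at (-50, +31) mm in the lamp's x, y. The point moves with the key; its axes are the lamp's.
- power_key (a joint): Travel of the power key in m: 0 up (off), 0.0045 fully in. It moves under about 1.5 N and stays where it is left; counts as in from 0.0025.
- gentle_key_top (a point): Centre of the top face of the gentle-heat key: a bar 14 mm (lamp x) by 28 mm (lamp y), front right on the deck, at (-50, -31) mm. The point moves with the key.
- gentle_key (a joint): Travel of the gentle-heat key in m: 0 up (off), 0.0045 fully in. It moves under about 1.5 N and stays where it is left; counts as in from 0.0025.
- middle_key_top (a point): Centre of the top face of the middle timer key: round, 14 mm diameter, at (+8, 0) mm. The point moves with the key.
- middle_key (a joint): Travel of the middle timer key in m: 0 up, 0.0045 fully down. Spring: 0.5 N to start, 2 N fully down; it comes back up by itself. Counts as tapped from 0.0025.
- short_key_top (a point): Top face of the left timer key, same as the middle one, at (+8, +37) mm. Not to be pressed.
- short_key (a joint): Travel of the left timer key in m, 0 up.
- long_key_top (a point): Top face of the right timer key, same as the middle one, at (+8, -37) mm. Not to be pressed.
- long_key (a joint): Travel of the right timer key in m, 0 up.
- caddy: White plastic cosmetics caddy, 150 x 130 x 150 mm, a green comb and brushes sticking out of its top to 260 mm above its underside; fixed, at the far left of the tile. Origin: centre of its underside; its door is on the -x side. A bystander.
- caddy_door_pull (a point): Finger pull of the caddy's clear swing door (126 mm wide, hinged on its left side, standing partly open towards the robot, swings freely).
- compact: Open silver compact mirror, loose: round base 72 mm diameter, 8 mm thick, the round lid standing up to 80 mm behind it. Origin: centre of its underside. A bystander.
- perfume: Glass perfume bottle, loose: 30 x 48 x 94 mm with its cap, standing upright. Origin: centre of its underside. A bystander.
- bangle: Wooden bead bangle lying flat, loose: 75 mm outer diameter, 13 mm high. Origin: centre of its underside. A bystander.

How it is judged:
By the outcome, as a careful person would: the job done as asked, in the order asked, and still so for the second after the job is handed in, with the robot touching nothing.
It also fails if it takes over 38 s, if anything falls off the work surface, if the arm or the gripper's body presses on something with over 40 N, if the wrist force passes 120 N, or if a joint passes its speed limit or range.

## Working session

There is one attempt and no reset: what is moved stays moved. The work goes in short steps, Python scripts to look and compute and a tool call to move; the robot and the scene stay as the last step left them, time stands still between calls to the robot, and variables do not carry over. Pictures are saved under pics/ and viewed, and the job is handed in when it is done.

Besides the shell and the picture viewer there is one more tool, called after ">>>" by a JSON object that holds its "api" and its "payload", one argument or row to a line. drive_tool: Moves the arm, as the interface text tells. Its arguments: {"type":"object","properties":{"plan":{"type":"array"},"fingers":{"type":"number"}},"required":["plan"]}

```bash
mkdir -p pics
python3 - <<'E'
from bench import arm
import cv2, json, numpy as np
s=arm.read_state(); print({k:np.round(v,3).tolist() for k,v in s.items()})
for n in("scene","top"):
    d=arm.get_image(n); cv2.imwrite(f"pics/{n}0.png",cv2.cvtColor(d["image"],cv2.COLOR_RGB2BGR))
    np.savez(f"{n}0.npz",**d); print(n,d["K"],d["R"],d["t"])
E
```

```text
{'clock': 0.0, 'joints': [1.593, 0.386, 0.007, -0.001, -1.194, -0.259], 'joint_vel': [-0.001, 0.002, -0.001, 0.001, -0.0, -0.0], 'joint_efforts': [0.0, -39.229, 18.84, 4.186, -0.005, -0.0], 'position': [146.487, 607.037, 255.187], 'ee_rot': [0.993, -0.118, -0.0, 0.001], 'contact_force': [1.229, -0.099, -0.137], 'wrist_torque': [-0.033, 0.001, -0.074], 'gripper_width': 85.428}
scene [[349.95139111   0.         257.54604922]
 [  0.         349.95139111 186.31098358]
 [  0.           0.           1.        ]] [[-0.79044798  0.61252734  0.0015007 ]
 [ 0.49702699  0.64282632 -0.58287091]
 [-0.35798905 -0.45998324 -0.81256338]] [ 461.76760412 -151.15422664 1194.11407827]
top [[442.42298526   0.         263.01350834]
 [  0.         442.42298526 197.36012515]
 [  0.           0.           1.        ]] [[-0.01929173 -0.99980398  0.00445279]
 [-0.99127158  0.01854578 -0.13052473]
 [ 0.13041656 -0.00693197 -0.99143505]] [ -30.61198527  604.34513506 1138.13623183]
```

View pics/scene0.png

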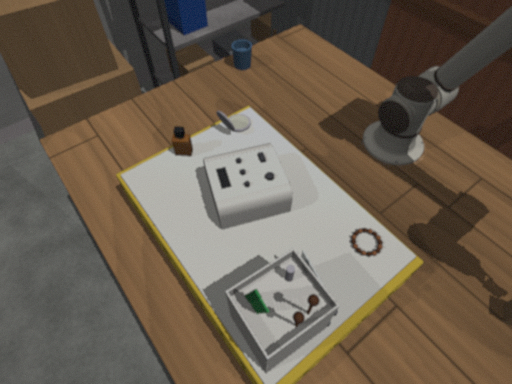

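View pics/top0.png

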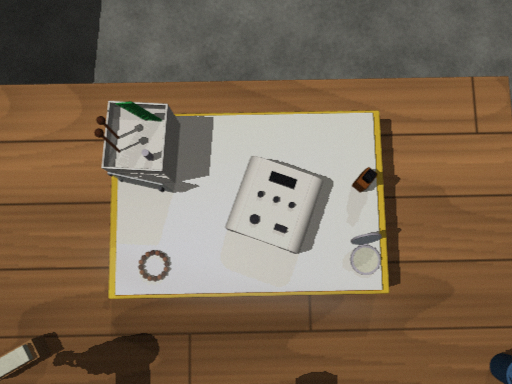

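The scene view shows the lamp at about (248,180), with its keys visible. In the top view the power key is at about (255,219), the gentle bar at (281,228) and the timers at (262,194), (277,199) and (292,205). The dark rectangle at (283,180) is the display. The caddy is far left, the perfume and compact are on the right, and the bangle is at (155,265). Next I'll measure the keys in both views.

```bash
cat > h.py <<'E'
import numpy as np,cv2
L=np.array([[-50,31],[-50,-31],[8,0],[8,37],[8,-37]],float)
def blobs(d,box,thr=90):
    im=d["image"].astype(np.uint8); g=cv2.cvtColor(im,cv2.COLOR_RGB2GRAY)
    x0,y0,x1,y1=box; s=8
    c=cv2.resize(g[y0:y1,x0:x1],None,fx=s,fy=s,interpolation=cv2.INTER_CUBIC)
    n,l,st,ce=cv2.connectedComponentsWithStats((c<thr).astype(np.uint8))
    return [((ce[i]+.5)/s-.5+[x0,y0],st[i,4]/s/s) for i in range(1,n) if st[i,4]/s/s>5]
def ray(d,p,z):
    v=np.linalg.inv(d["K"])@[*p,1]; R=d["R"]; o=-R.T@d["t"]; w=R.T@v
    return o+w*(z-o[2])/w[2]
def fit(P):
    a=L-L.mean(0); b=P-P.mean(0); th=np.arctan2((a[:,0]*b[:,1]-a[:,1]*b[:,0]).sum(),(a*b).sum())
    R=np.array([[np.cos(th),-np.sin(th)],[np.sin(th),np.cos(th)]]); o=P.mean(0)-R@L.mean(0)
    return th,o,L@R.T+o
E
python3 - <<'E'
from h import *
for n,box in(("top",(240,165,305,240)),("scene",(212,148,282,192))):
    d=np.load(n+"0.npz")
    for c,a in blobs(d,box): print(n,c.round(2),round(a,1),ray(d,c,223.5).round(1), ray(d,c,219).round(1))
E
```

```text
top [282.43 179.55] 265.2 [619.2 -85.4 223.5] [619.9 -85.6 219. ]
top [260.52 193.58] 30.9 [588.1 -35.4 223.5] [588.8 -35.4 219. ]
top [276.01 198.95] 29.9 [575.3 -69.9 223.5] [575.9 -70.  219. ]
top [291.44 204.51] 29.2 [ 562.1 -104.1  223.5] [ 562.7 -104.4  219. ]
top [254.36 218.67] 74.2 [531.9 -20.6 223.5] [532.3 -20.5 219. ]
top [280.37 227.92] 76.6 [510.2 -78.1 223.5] [510.5 -78.3 219. ]
top [303.53 236.66] 10.2 [ 489.9 -129.   223.5] [ 490.1 -129.4  219. ]
scene [261.25 157.  ] 45.2 [516.1 -73.5 223.5] [513.7 -76.5 219. ]
scene [238.15 160.34] 16.5 [567.4 -99.6 223.5] [ 565.3 -102.8  219. ]
scene [223.1  177.49] 166.8 [626.3 -78.7 223.5] [624.6 -81.8 219. ]
scene [242.19 171.71] 18.1 [580.4 -65.2 223.5] [578.5 -68.1 219. ]
scene [269.16 175.96] 48.1 [537.5 -15.9 223.5] [535.3 -18.5 219. ]
scene [246.51 183.72] 18.9 [593.5 -30.4 223.5] [591.6 -33.1 219. ]
```

Run:
```python
from h import *
P={"top":[[254.36,218.67],[280.37,227.92],[276.01,198.95],[260.52,193.58],[291.44,204.51]],
"scene":[[269.16,175.96],[261.25,157.],[242.19,171.71],[246.51,183.72],[238.15,160.34]]}
for z in(223.5,221,219):
  F=[]
  for n in P:
    d=np.load(n+"0.npz"); th,o,K=fit(np.array([ray(d,p,z)[:2] for p in P[n]])); F.append((th,o))
    print(z,n,np.degrees(th).round(2),o.round(1),K[:3].round(1).tolist())
d=np.load("top0.npz")
for p in [(105,102),(168,102),(172,182),(162,190),(104,178)]: print(p,ray(d,p,280).round())
print(ray(d,(98,132),390).round(),ray(d,(155,265),143).round())
```

```text
223.5 top -20.71 [567.8 -67. ] [[532.0, -20.3], [510.0, -78.3], [575.3, -69.8]]
223.5 scene -20.68 [573.2 -62.3] [[537.4, -15.6], [515.5, -73.6], [580.7, -65.1]]
221 top -20.71 [568.  -67.1] [[532.2, -20.4], [510.3, -78.4], [575.5, -69.9]]
221 scene -20.68 [572.  -63.9] [[536.2, -17.2], [514.3, -75.2], [579.5, -66.7]]
219 top -20.71 [568.2 -67.1] [[532.4, -20.4], [510.5, -78.4], [575.7, -69.9]]
219 scene -20.68 [571.1 -65.2] [[535.3, -18.5], [513.4, -76.5], [578.6, -68.0]]
(105, 102) [787. 299. 280.]
(168, 102) [785. 162. 280.]
(172, 182) [609. 152. 280.]
(162, 190) [592. 173. 280.]
(104, 178) [620. 296. 280.]
[688. 271. 390.] [433. 218. 143.]
```

>>> {"api": "drive_tool", "payload": {
  "plan": [
    [[0,0,-0.02],0],
    [[0,0,-0.02],0],
    [[0.03,0.03,0],0],
    [[0.03,0.03,0],0],
    [[0.03,0.03,0],0],
    [[0.03,0.03,0],0],
    [[0.03,0.03,0],0],
    [[0.03,0.03,0],0],
    [[0.03,0.03,0],0],
    [[0.03,0.03,0],0],
    [[0.03,0.03,0],0],
    [[0.03,0.03,0],0]
  ],
  "fingers": 1
}}

```text
clock: 1.6
position: [368.1, 244.1, 296.1]
ee_rot: [0.993, -0.118, -0.0, 0.0]
contact_force: [1.3, 0.2, -0.4]
gripper_width: 0.3
```

>>> {"api": "drive_tool", "payload": {
  "plan": [
    [[0.03,0.03,0],0],
    [[0.03,0.03,0],0],
    [[0.03,0.03,0],0],
    [[0.03,0.03,0],0],
    [[0.03,0.03,0],0],
    [[0.03,0.03,0],0],
    [[0.03,0.03,0],0],
    [[0.013,0.007,0],7],
    [[0,0,0.02],0],
    [[0,0,0],0],
    [[0,0,0],0],
    [[0,0,0],0]
  ]
}}

```text
clock: 3.1
position: [533.9, -17.5, 277.2]
ee_rot: [0.984, -0.178, 0.001, -0.0]
contact_force: [0.6, 0.3, -1.0]
gripper_width: -0.4
```

Run:
```python
from h import *
from bench import arm
s=arm.read_state(); print({k:np.round(s[k],3).tolist() for k in("clock","position","ee_rot","contact_force","gripper_width")})
for n,b in(("scene",(200,110,330,207)),("top",(200,150,330,247))):
    d=arm.get_image(n); np.savez(n+"1.npz",**d)
    im=cv2.cvtColor(d["image"],cv2.COLOR_RGB2BGR)[b[1]:b[3],b[0]:b[2]]
    cv2.imwrite(f"pics/{n}1.png",cv2.resize(im,None,fx=6,fy=6,interpolation=cv2.INTER_CUBIC))
    # predicted tip pixel and its ground projection
    for dz in (-25,):
        X=np.array(s["position"])+[0,0,dz]; c=d["K"]@(d["R"]@X+d["t"]); p=c[:2]/c[2]; print(n,p,(p-b[:2])*6)
```

```text
{'clock': 3.1, 'position': [533.942, -17.458, 277.159], 'ee_rot': [0.984, -0.178, 0.001, -0.0], 'contact_force': [0.561, 0.263, -1.016], 'gripper_width': -0.375}
scene [270.3090251  167.22265257] [421.85415062 343.33591542]
top [252.69751157 216.67875444] [316.18506944 400.07252661]
```

View pics/scene1.png

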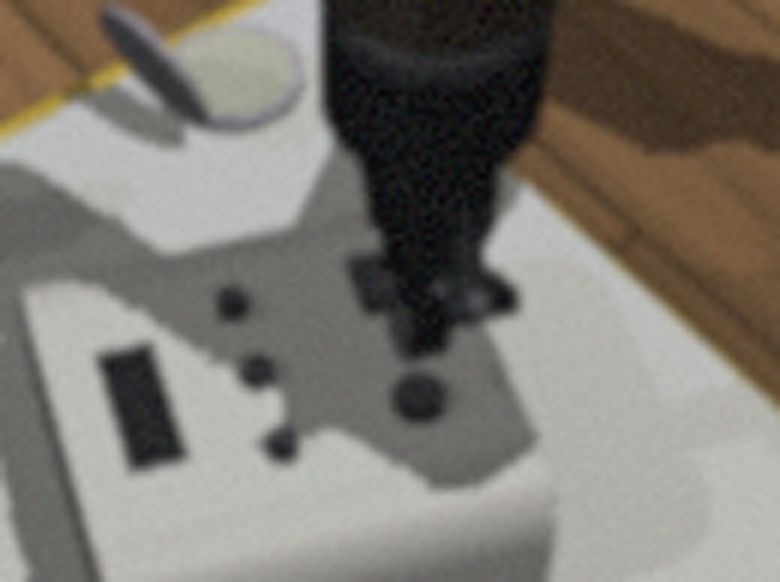

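View pics/top1.png

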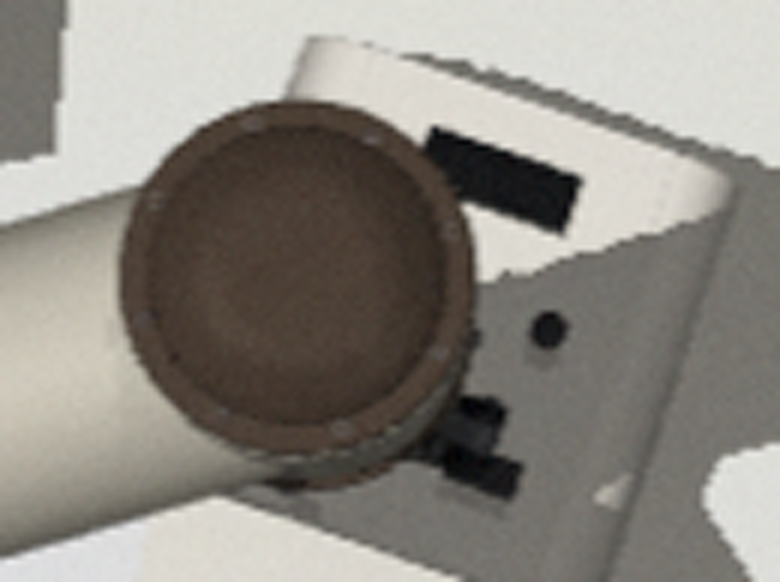

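The scene view shows the shut fingertips at crop (420,350), about 1 px from the predicted (422,343). They sit just above the power key at (418,397), so position and calibration agree. The top view is blocked by the wrist. I'll go down now.

>>> {"api": "drive_tool", "payload": {
  "plan": [
    [[0.0005,0.0015,0.012],0],
    [[0,0,0.012],0],
    [[0,0,0],0],
    [[0,0,0],0]
  ]
}}

```text
clock: 3.7
position: [533.8, -19.3, 252.2]
ee_rot: [0.984, -0.178, -0.0, 0.0]
contact_force: [-0.0, 0.5, -0.1]
gripper_width: 0.2
```

>>> {"api": "drive_tool", "payload": {
  "plan": [
    [[0,0,0.003],0],
    [[0,0,0.001],0],
    [[0,0,0],0]
  ]
}}

```text
clock: 4.08
position: [533.7, -19.3, 248.4]
ee_rot: [0.984, -0.179, 0.0, -0.0]
contact_force: [-0.3, -0.1, -0.9]
gripper_width: 0.2
```

>>> {"api": "drive_tool", "payload": {
  "plan": [
    [[0,0,0.001],0],
    [[0,0,0.001],0],
    [[0,0,0],0]
  ]
}}

```text
clock: 4.45
position: [533.7, -19.3, 246.3]
ee_rot: [0.984, -0.179, 0.0, -0.0]
contact_force: [-0.1, 0.5, 1.0]
gripper_width: 0.0
```

>>> {"api": "drive_tool", "payload": {
  "plan": [
    [[0,0,0.001],0],
    [[0,0,0.001],0],
    [[0,0,0],0]
  ]
}}

```text
clock: 4.82
position: [533.7, -19.3, 244.2]
ee_rot: [0.984, -0.179, 0.0, -0.0]
contact_force: [1.0, 0.5, -0.6]
gripper_width: -0.2
```

>>> {"api": "drive_tool", "payload": {
  "plan": [
    [[0,0,0.001],0],
    [[0,0,0],0]
  ]
}}

```text
clock: 5.08
position: [533.7, -19.3, 243.7]
ee_rot: [0.984, -0.178, 0.0, 0.0]
contact_force: [-0.9, -0.2, 3.6]
gripper_width: -0.0
```

>>> {"api": "drive_tool", "payload": {
  "plan": [
    [[0,0,0.0005],0],
    [[0,0,0],0]
  ]
}}

```text
clock: 5.32
position: [533.7, -19.3, 243.2]
ee_rot: [0.984, -0.178, 0.0, -0.0]
contact_force: [-0.7, 0.7, 4.6]
gripper_width: -0.1
```

>>> {"api": "drive_tool", "payload": {
  "plan": [
    [[0,0,-0.01],0],
    [[0,0,-0.014],0],
    [[0,0.031,0],0],
    [[0,0.031,0],0],
    [[0,0,0],0],
    [[0,0,0],0]
  ]
}}

```text
clock: 6.08
position: [512.2, -77.2, 267.2]
ee_rot: [0.984, -0.179, 0.0, -0.0]
contact_force: [-0.4, -0.0, 1.0]
gripper_width: 0.0
```

Run:
```python
from h import *
from bench import arm
s=arm.read_state(); print({k:np.round(s[k],3).tolist() for k in("clock","position","contact_force")})
for n,b in(("scene",(200,110,330,207)),):
    d=arm.get_image(n); np.savez(n+"2.npz",**d)
    im=cv2.cvtColor(d["image"],cv2.COLOR_RGB2BGR)[b[1]:b[3],b[0]:b[2]]
    cv2.imwrite(f"pics/{n}2.png",cv2.resize(im,None,fx=6,fy=6,interpolation=cv2.INTER_CUBIC))
```

```text
{'clock': 6.075, 'position': [512.176, -77.172, 267.195], 'contact_force': [-0.41, -0.006, 1.02]}
```

View pics/scene2.png

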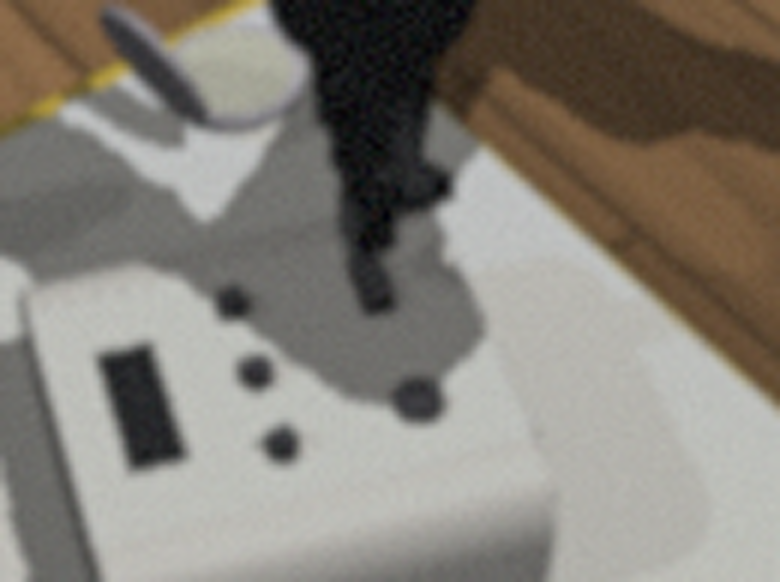

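The picture shows the power key at crop (418,400), now flatter than before, so it has stayed in. The fingertips are at (375,250), above the gentle bar at (372,285). Next I'll press the gentle key.

>>> {"api": "drive_tool", "payload": {
  "plan": [
    [[0,0,0.012],0],
    [[0,0,0.005],0],
    [[0,0,0.002],0],
    [[0,0,0.001],0],
    [[0,0,0.001],0],
    [[0,0,0.001],0],
    [[0,0,0.001],0],
    [[0,0,0],0]
  ]
}}

```text
clock: 7.12
position: [512.0, -77.3, 244.1]
ee_rot: [0.984, -0.178, 0.0, -0.0]
contact_force: [-1.0, 0.2, 2.3]
gripper_width: -0.1
```

>>> {"api": "drive_tool", "payload": {
  "plan": [
    [[0,0,0.0005],0],
    [[0,0,0],0]
  ]
}}

```text
clock: 7.38
position: [512.0, -77.3, 243.6]
ee_rot: [0.984, -0.178, 0.0, -0.0]
contact_force: [-1.6, 1.9, 4.6]
gripper_width: 0.1
```

>>> {"api": "drive_tool", "payload": {
  "plan": [
    [[0,0,0.0005],0],
    [[0,0,0],0]
  ]
}}

```text
clock: 7.62
position: [512.0, -77.3, 243.2]
ee_rot: [0.984, -0.178, 0.0, -0.0]
contact_force: [-1.7, 2.5, 5.7]
gripper_width: 0.2
```

>>> {"api": "drive_tool", "payload": {
  "plan": [
    [[0,0,-0.01],0],
    [[0,0,-0.014],0],
    [[0.029,-0.0155,0],0],
    [[0.029,-0.0155,0],0],
    [[0,0,0],0],
    [[0,0,0],0]
  ]
}}

```text
clock: 8.38
position: [576.7, -68.8, 266.8]
ee_rot: [0.984, -0.179, -0.0, 0.0]
contact_force: [0.1, 0.2, -0.2]
gripper_width: 0.1
```

Run:
```python
from h import *
from bench import arm
s=arm.read_state(); print({k:np.round(s[k],3).tolist() for k in("clock","position","contact_force")})
for n,b in(("scene",(200,110,330,207)),):
    d=arm.get_image(n); np.savez(n+"3.npz",**d)
    im=cv2.cvtColor(d["image"],cv2.COLOR_RGB2BGR)[b[1]:b[3],b[0]:b[2]]
    cv2.imwrite(f"pics/{n}3.png",cv2.resize(im,None,fx=6,fy=6,interpolation=cv2.INTER_CUBIC))
```

```text
{'clock': 8.375, 'position': [576.713, -68.787, 266.786], 'contact_force': [0.108, 0.187, -0.194]}
```

View pics/scene3.png

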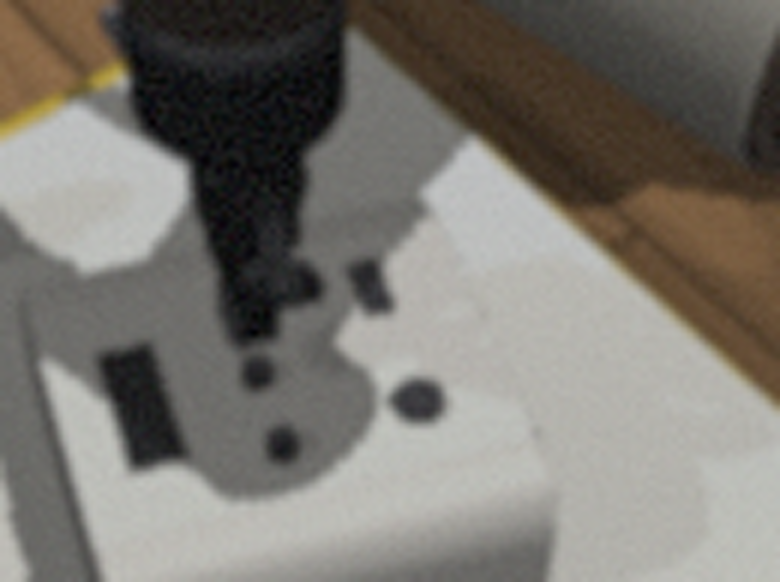

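The fingertips are at crop (252,325), above the middle timer key at (257,372). The outer timer keys are clear, and the power key and gentle bar both look lowered. Now the tap.

>>> {"api": "drive_tool", "payload": {
  "plan": [
    [[0,0,0.012],0],
    [[0,0,0.005],0],
    [[0,0,0.002],0],
    [[0,0,0.001],0],
    [[0,0,0.001],0],
    [[0,0,0.001],0],
    [[0,0,0.001],0],
    [[0,0,0],0]
  ]
}}

```text
clock: 9.43
position: [577.1, -68.8, 244.1]
ee_rot: [0.984, -0.178, 0.0, 0.0]
contact_force: [-0.6, -0.1, 2.8]
gripper_width: -0.1
```

>>> {"api": "drive_tool", "payload": {
  "plan": [
    [[0,0,0.0005],0],
    [[0,0,0],0]
  ]
}}

```text
clock: 9.68
position: [577.1, -68.8, 243.6]
ee_rot: [0.984, -0.178, 0.0, 0.0]
contact_force: [-1.7, -0.1, 3.7]
gripper_width: 0.0
```

>>> {"api": "drive_tool", "payload": {
  "plan": [
    [[0,0,-0.01],0],
    [[0,0,-0.02],0],
    [[0,0,-0.03],0],
    [[-0.03,-0.03,0],0],
    [[-0.03,-0.03,0],0],
    [[-0.03,-0.03,0],0],
    [[-0.03,-0.03,0],0],
    [[-0.03,-0.03,0],0],
    [[-0.03,-0.03,0],0],
    [[-0.03,-0.03,0],0],
    [[0,0,0],0],
    [[0,0,0],0]
  ]
}}

```text
clock: 11.18
position: [454.3, 201.8, 303.4]
ee_rot: [0.984, -0.178, 0.0, -0.0]
contact_force: [-0.2, 0.0, 0.4]
gripper_width: -0.0
```

Run:
```python
from h import *
from bench import arm
s=arm.read_state(); print({k:np.round(s[k],3).tolist() for k in("clock","position","contact_force")})
for n,b in(("scene",(200,110,330,207)),("top",(0,0,512,384))):
    d=arm.get_image(n); np.savez(n+"4.npz",**d); cv2.imwrite(f"pics/{n}4.png",cv2.cvtColor(d["image"],cv2.COLOR_RGB2BGR))
    old=np.load(n+"0.npz")
    A=cv2.cvtColor(old["image"],cv2.COLOR_RGB2BGR);B=cv2.cvtColor(d["image"],cv2.COLOR_RGB2BGR)
    b=(210,145,282,195) if n=="scene" else (235,165,307,240)
    c=lambda I:cv2.resize(I[b[1]:b[3],b[0]:b[2]],None,fx=5.5,fy=5.5,interpolation=cv2.INTER_CUBIC)
    cv2.imwrite(f"pics/cmp_{n}4.png",np.hstack([c(A),c(B)]))
    box=(240,165,302,236) if n=="top" else (212,148,282,192)
    for q in(old,d): print(n,[(x.round(1).tolist(),round(a,1)) for x,a in blobs(q,box)])
```

```text
{'clock': 11.175, 'position': [454.254, 201.791, 303.428], 'contact_force': [-0.227, 0.035, 0.365]}
scene [([261.3, 157.0], np.float64(45.2)), ([238.1, 160.3], np.float64(16.5)), ([223.1, 177.5], np.float64(166.8)), ([242.2, 171.7], np.float64(18.1)), ([269.2, 176.0], np.float64(48.1)), ([246.5, 183.7], np.float64(18.9))]
scene [([261.8, 158.1], np.float64(40.8)), ([238.1, 160.3], np.float64(15.0)), ([223.1, 177.5], np.float64(162.9)), ([242.2, 171.7], np.float64(16.8)), ([269.8, 176.1], np.float64(58.2)), ([246.5, 183.7], np.float64(17.7))]
top [([282.4, 179.5], np.float64(265.2)), ([260.5, 193.6], np.float64(30.9)), ([276.0, 198.9], np.float64(29.9)), ([291.4, 204.5], np.float64(29.2)), ([254.4, 218.7], np.float64(74.2)), ([280.4, 227.9], np.float64(76.6))]
top [([282.4, 179.5], np.float64(259.8)), ([260.4, 193.6], np.float64(28.0)), ([276.0, 198.9], np.float64(27.5)), ([291.4, 204.5], np.float64(27.3)), ([254.0, 219.2], np.float64(83.5)), ([279.4, 227.9], np.float64(77.1)), ([242.9, 234.2], np.float64(11.6))]
```

View pics/cmp_scene4.png

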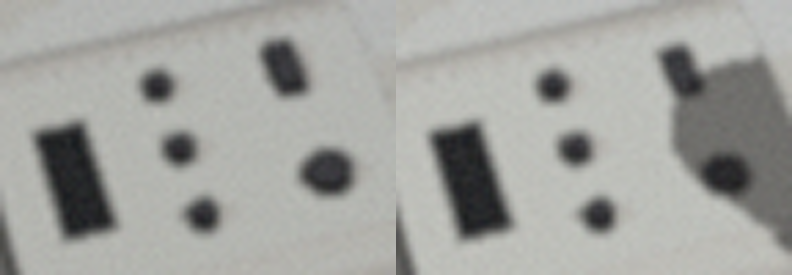

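View pics/top4.png

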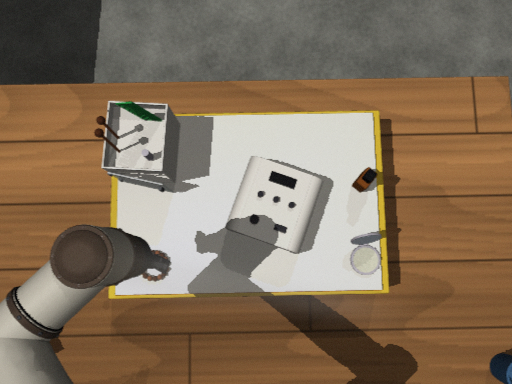

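View pics/scene4.png

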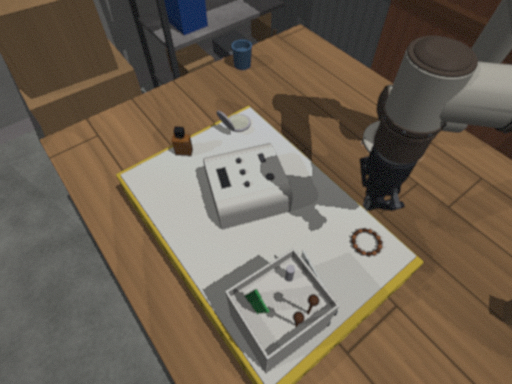

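Run:
```python
from h import *
for i in(0,3,4):
    d=np.load(f"scene{i}.npz")
    for b in((262,167,278,184),(256,150,267,164)):
        im=cv2.cvtColor(d["image"],cv2.COLOR_RGB2GRAY); 
        print(i,[(x.round(2).tolist(),round(float(a),1)) for x,a in blobs(d,b)], [(x.round(2).tolist(),round(float(a),1)) for x,a in blobs(d,b,110)])
```

```text
0 [([269.16, 175.96], 48.1)] [([269.16, 175.94], 58.1)]
0 [([261.25, 157.0], 45.2)] [([261.25, 156.95], 55.6)]
3 [([269.28, 176.38], 37.2)] [([269.28, 176.37], 45.8)]
3 [([260.83, 156.79], 44.3)] [([260.45, 156.21], 68.5)]
4 [([269.78, 176.09], 58.2)] [([269.84, 175.49], 99.4)]
4 [([261.82, 158.13], 40.7)] [([262.23, 158.64], 58.2)]
```

>>> {"api": "drive_tool", "payload": {
  "plan": [
    [[-0.03,-0.03,0],0],
    [[-0.03,-0.03,0],0],
    [[-0.03,-0.03,0],0],
    [[-0.03,-0.03,0],0],
    [[-0.03,-0.03,0],0],
    [[-0.03,-0.03,0],0],
    [[-0.03,-0.03,0],0],
    [[-0.03,-0.03,0],0],
    [[0,0,0],0],
    [[0,0,0],0]
  ]
}}

```text
clock: 12.52
position: [314.6, 510.0, 303.0]
ee_rot: [0.984, -0.179, -0.0, 0.0]
contact_force: [0.0, 0.2, 0.3]
gripper_width: -0.2
```

Run:
```python
from h import *
from bench import arm
for n in("scene","top"):
    d=arm.get_image(n); np.savez(n+"5.npz",**d); cv2.imwrite(f"pics/{n}5.png",cv2.cvtColor(d["image"],cv2.COLOR_RGB2BGR))
    box=(240,165,302,236) if n=="top" else (212,148,282,192)
    for q in(np.load(n+"0.npz"),d): print(n,[(x.round(1).tolist(),round(float(a),1)) for x,a in blobs(q,box)])
```

```text
scene [([261.3, 157.0], 45.2), ([238.1, 160.3], 16.5), ([223.1, 177.5], 166.8), ([242.2, 171.7], 18.1), ([269.2, 176.0], 48.1), ([246.5, 183.7], 18.9)]
scene [([261.3, 157.5], 33.7), ([238.1, 160.3], 16.0), ([223.1, 177.5], 165.8), ([242.2, 171.7], 17.6), ([269.2, 176.4], 38.2), ([246.5, 183.7], 18.6)]
top [([282.4, 179.5], 265.2), ([260.5, 193.6], 30.9), ([276.0, 198.9], 29.9), ([291.4, 204.5], 29.2), ([254.4, 218.7], 74.2), ([280.4, 227.9], 76.6)]
top [([282.4, 179.5], 264.0), ([260.5, 193.6], 30.4), ([276.0, 199.0], 29.5), ([291.4, 204.5], 28.9), ([254.1, 218.8], 65.0), ([280.1, 227.9], 69.3)]
```

View pics/top5.png

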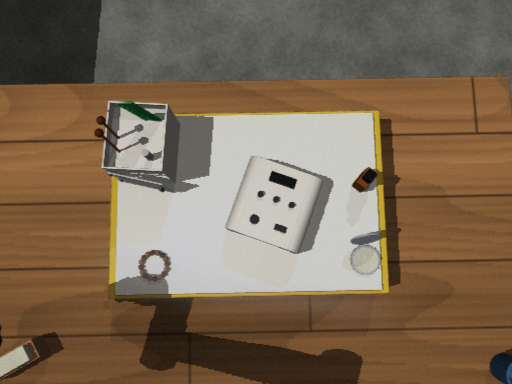

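In both unshadowed views the power and gentle keys are clearly lowered: their dark area shrank and shifted down about 0.5 px in the scene view. All three timer keys look just as they did at the start. The caddy, compact, perfume and bangle are where they were, so I'm handing in.

```bash
python3 -c "
from bench import arm
print(arm.job_done())"
```

```text
the job is handed in; nothing more can be done
None
```

The lamp is set as asked. With shut fingertips I pressed the power key (4.6 N at its stop), then the gentle-heat key (5.7 N at its stop). Then I tapped the middle timer key (3.7 N) and pulled the arm clear. I handed the job in at about 12.6 s.

- **Pressed keys:** in the last pictures from both cameras, the power and gentle keys are lowered.
- **Timer keys:** the middle key is back up. The outer two look the same as at the start.
- **Bystanders:** by eye, the caddy, door, compact mirror, perfume and bangle have not moved.
- **Disagreements:** the two cameras placed the lamp 4–7 mm apart, depending on the key height assumed, so I aimed between them. In the picture taken just after the tap, the arm's shadow spoiled the measurements of the two pressed keys. I moved the arm away and measured again without it.
- **Not directly confirmed:** key travel can't be read. That the keys went fully in is inferred from the tip height, the force and the pictures.

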